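Set the step form plate in the inclined checking stand

TASK

Of the three form plates in the slotted rack, slide the one with the two square steps cut in its upper corner straight up out of its slot and set it down, without dropping it, on the ledge of the inclined stand so that it leans flat against the stand's back, steps up and towards the sliding jaw. Then slide the jaw up by its knob so that the plate is pushed fully home against the fixed end stop and held between the two, and let go. Leave the other two plates in their slots and everything else as it is.

Things in the scene. Friction and masses are not known exactly. Their poses are not given: they have to be found in the camera images.
- step_plate: Steel form plate, in mm: 120 wide (y -60..60), 105 tall (z 0..105), 8 thick (x -4..4), 0.28 kg, in one of the slots (varies). Origin: centre of the bottom edge. Its upper corner at -y is cut in two square steps of 18 x 18: 69 high for y -60..-42, 87 high for y -42..-24, full height from y -24 to the plain edge at y +60. Centre of mass y +4. Grip at the top edge.
- step_corner (a point): Point on step_plate at its stepped corner (plate frame x 0, y -42, z 87 mm).
- bevel_plate: Same steel plate and same frame as step_plate, but its cut upper corner (36 x 36 mm) is cut off by a straight 45 degree bevel. Stands in another slot of the rack; stays there.
- round_plate: Same steel plate and same frame as step_plate, but its cut upper corner (36 x 36 mm) is rounded to a quarter circle of 36 mm radius. Stands in another slot of the rack; stays there.
- rack: Fixed rack: aluminium base 170 x 156 x 10 mm, black slotted rails 45 mm high along both ends (y +-50..+-71 mm, z 10..55). Origin: centre of the underside, z up. Upright slots 11 mm wide in the planes x -50, 0, +50 mm; in each a plate stands on the base (z 10), axes parallel to the rack's, lowest 45 mm guided by the rails, upper 60 mm free.
- cradle: Nest of the fixed grey stand, leaning back 0.42 rad. Origin: datum corner where back face, ledge and end stop meet, 32 mm above the table. z up the back face, x into the back, y level along the ledge to the stop. Back face x 0, 66 high, y -135..20. Ledge z 0, x -18..0, then a 5 mm high lip (5 thick). A plate fully home has its origin at (-4, -60, 0) mm, axes parallel, steps at the -y side.
- end_stop (a point): Fixed steel end stop of the stand at the +y end of the ledge: a block 19 mm out from the back face, 18 mm wide, 55 mm high. This point is the middle of the face that the plate's plain edge must meet (cradle frame x -9, y 0, z 27 mm).
- jaw (a joint): Sliding jaw, a steel block in the ledge channel at the stand's -y side. Value in m, grows towards the end stop: its pushing face (42 mm high) is at cradle y = -0.165 + value; travel 0 to 0.055; at 0.045 it closes on a 120 mm plate. About 4 N to slide; stays where it is left.
- jaw_knob (a point): Centre of the jaw's black upright round knob, 24 mm across, 25 mm tall, on a 12 mm stem; 45 mm behind the jaw's pushing face and about 100 mm above the table.
- micrometer: micrometer, green horseshoe frame and steel thimble, 46 x 150 x 14 mm, lying at the left; bystander
- loupe: black eyeglass loupe, 42 mm across, 37 mm tall; bystander
- ring_gauge: plain steel setting ring, 66 mm across, 22 mm tall; bystander
- flange_part: turned steel flange with a short boss, 60 mm across, 32 mm tall; bystander right of the stand
- bearing_race: turned ring, 52 mm across, 15 mm tall; bystander right of the stand

How it is judged:
By the outcome, as a careful person would: the job done as asked, in the order asked, and still so for the second after the job is handed in, with the robot touching nothing.
It also fails if it takes over 51 s, if anything falls off the work surface, if the arm or the gripper's body presses on something with over 40 N, if the wrist force passes 120 N, or if a joint passes its speed limit or range.

ROBOT

A 6-joint arm with a two-finger parallel gripper is mounted at the origin on a cart in front of the work surface, level with it; the furniture and walls round the work are solid. World frame = base frame: x ahead of the robot, y to its left, z up, the work surface at z = 0. Lengths are in m, angles in rad, forces in N, time in s.
With the tool pointing down it reaches from about 0.2 to 0.875 m from the base axis. Payload 3.4 kg.
Tool frame: the origin (TCP) lies midway between the tips of the shut fingers; the grasp point (between the pads) lies env.pinch_z behind it (env.pinch_z is the distance from the TCP to the grasp point, in m); z points along the fingers, y is the line along which they close (so a half turn about z gives the same grasp; the last joint's range is limited). The gripper opens to 94 mm and grips with 3 to 60 N. Pads are 16 mm wide; open, the fingers measure 119 mm over their backs; the gripper's body (75 mm by 177 mm) begins 78 mm behind the grasp point.
Start: joints at [1.1, 0.276, 1.505, -0, 1.361, -0.121], TCP at [0.197, 0.54, 0.169] pointing down, gripper open.
Joint ranges: [-2.89, 2.89], [-0.75, 2.08], [0.22, 2.7], [-1.18, 4.32], [0.11, 2.71], [-2.7, 2.7]. Speed limits (rad/s): [2.57, 2.57, 3.14, 3.14, 3.14, 3.14].

INTERFACE

Orientations are given as [roll, pitch, yaw] about the fixed x, y, z axes, in that order (R = Rz(yaw) Ry(pitch) Rx(roll)).
In Python, from bench import env gives the robot as it stands.
- The arm moves only by the tool step_arm, never from a script. Its argument "series" is a list of rows, each a list of 2 entries, a list of its own where there are three numbers: the shift along the tool's x, y, z in cm, then the turn, a rotation vector about the tool's x, y, z in degrees. In form: [[[dx, dy, dz], [ax, ay, az]], ...]. A call has 1 to 20 rows; each row shifts and turns the commanded pose from where the row before left it, along the tool's axes as they then stand; what a row does not reach is not made up. A row lasts 1/8 s, in which the tool goes at most 62.5 mm and 10.7 degrees, less where a joint would pass 70% of its speed; a pose out of reach is approached as far as the arm can. A call with a gripper value outside its range is refused whole. "claw" is the finger opening in cm, from 0 to 9.4, set as the call begins (left out, the last holds). The fingers move at their own pace and stop on an object; "grip_force" is the grip in N (left out, the last holds). Time passes only in rows, so rows that do not move let the fingers close. It gives the time, the measured TCP pose, the force, the opening and the grip force at its end, in the units of the state.
- env.read_state(): the state, without advancing time (a new reading comes with each control period).
- env.read_camera(name): name is "scene" or "top"; returns a dict with "pixels" (384x512x3 uint8, red, green, blue), "fx", "fy", "cx", "cy" (pixels), "D" ([k1, k2, p1, p2, k3] as OpenCV has them; the pictures are not rectified), "origin" and "orientation" of the camera in the world. Camera axes: x right, y down, z forward; pixel columns grow to the right and rows downward; lengths in m; the calibration is good to about 2 mm. A picture is of the moment at which its call begins. There is no depth.
- env.close_job(): hands the job in; it is judged then, once.
The state is a dict: "time_s": time; "joint_pos": joint angles; "qd": joint speeds; "joint_efforts": joint torques, N m; "position": TCP position; "tool_rot": TCP orientation; "wrist_force": force on the tool from outside, world axes, zero at the start; "moment": the same for the moment, N m; "finger_gap": finger opening in m; "grasp_force": force on a finger pad.
Only numpy, scipy, OpenCV 4.12 (cv2) and the standard library are available. Lean on these libraries where they do the work, as an engineer would, in place of code of your own. Each camera call takes 0.05 s, during which the arm holds its last target. There are 200 camera calls.

## Working session

There is one attempt and no reset: what is moved stays moved. The work goes in short steps, Python scripts to look and compute and a tool call to move; the robot and the scene stay as the last step left them, time stands still between calls to the robot, and variables do not carry over. Pictures are saved under pics/ and viewed, at most 10 in all, crops included, and the job is handed in when it is done.

Besides the shell and the picture viewer there is one more tool, called after "Call:" by a JSON object that holds its "name" and its "arguments". step_arm: Moves the arm, as the interface text tells. Its arguments: {"type":"object","properties":{"series":{"type":"array"},"claw":{"type":"number"},"grip_force":{"type":"number"}},"required":["series"]}

```bash
mkdir -p pics; ls; python3 - <<'E'
from bench import env
import cv2
print(env.pinch_z, env.read_state())
for n in("scene","top"):
    c=env.read_camera(n); cv2.imwrite(f"pics/{n}0.png",cv2.resize(c["pixels"][:,:,::-1],(800,600)))
    cv2.imwrite(f"raw_{n}0.png",c["pixels"][:,:,::-1])
    print({k:v for k,v in c.items() if k!="pixels"})
E
```

```text
pics
0.0188 {'time_s': 0.0, 'joint_pos': array([ 1.09999333e+00,  2.76596354e-01,  1.50609505e+00, -4.36924582e-05,
        1.36070989e+00, -1.20998401e-01]), 'qd': array([ 0.00104806, -0.00038113,  0.00096655, -0.00170626,  0.0019377 ,
        0.00084459]), 'joint_efforts': array([-1.05719144e-03, -4.04589558e+01, -2.37221718e+01,  6.99577108e-02,
        3.46297736e-02, -1.18396292e-04]), 'position': array([0.19679599, 0.53960782, 0.16851922]), 'tool_rot': array([-3.13979208e+00, -1.75905565e-04,  2.79179705e+00]), 'wrist_force': array([-0.33241421,  1.2889755 ,  0.25582412]), 'moment': array([-0.02608753, -0.03295319,  0.05916995]), 'grasp_force': 0.0, 'finger_gap': 0.09435117189246195}
{'fx': 416.44961944712935, 'fy': 416.44961944712935, 'cx': 261.40595885128806, 'cy': 193.24267436343408, 'D': array([-0.07352666,  0.        ,  0.        ,  0.        ,  0.        ]), 'origin': array([-0.33801151,  0.45062002,  1.08905629]), 'orientation': array([-2.37228994, -0.00614344, -2.08816249])}
{'fx': 387.0869646277499, 'fy': 387.0869646277499, 'cx': 261.0380272034724, 'cy': 192.02727106987166, 'D': array([-0.02960608,  0.        ,  0.        ,  0.        ,  0.        ]), 'origin': array([ 0.25243705, -0.04922868,  1.27990291]), 'orientation': array([-2.92277147e+00, -2.36101410e-03, -1.61871155e+00])}
```

View pics/scene0.png

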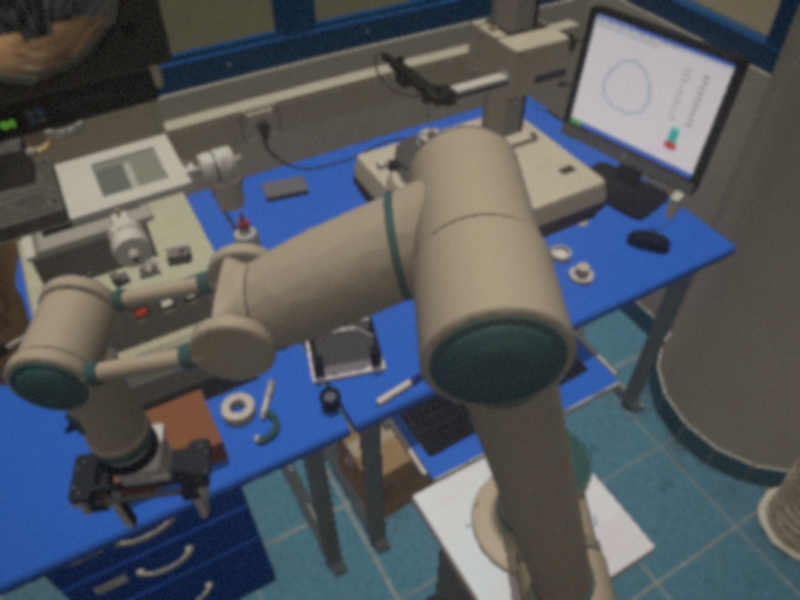

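View pics/top0.png

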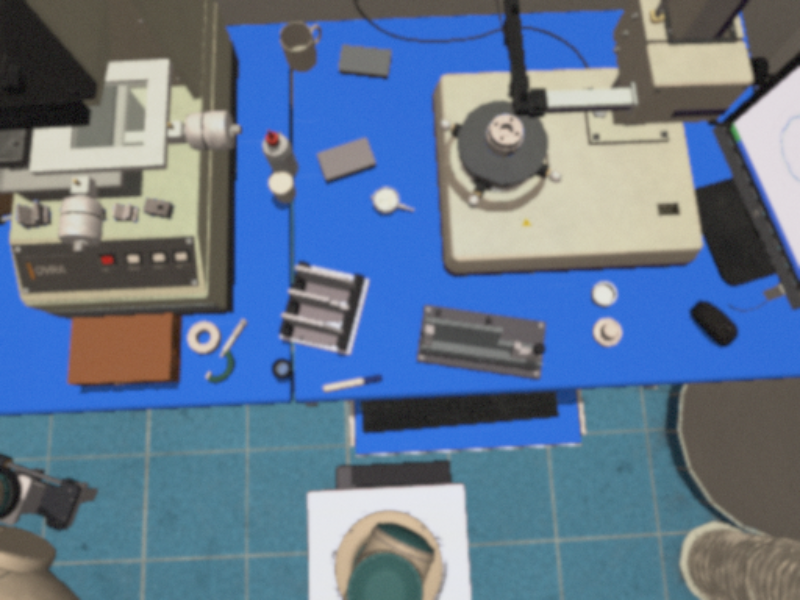

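```bash
cat > h.py <<'E'
import numpy as np, cv2
from bench import env
from scipy.spatial.transform import Rotation as R
def cam(n,k=8):
    cs=[env.read_camera(n) for _ in range(k)]
    c=cs[0]; c["img"]=np.mean([x["pixels"] for x in cs],0).astype(np.uint8)[:,:,::-1].copy(); return c
def K(c): return np.array([[c["fx"],0,c["cx"]],[0,c["fy"],c["cy"]],[0,0,1.]])
def rays(c,px):
    u=cv2.undistortPoints(np.array(px,float).reshape(-1,1,2),K(c),c["D"])[:,0]
    return np.c_[u,np.ones(len(u))]@R.from_euler("xyz",c["orientation"]).as_matrix().T
def onz(c,px,z):
    d=rays(c,px); return c["origin"]+d*((z-c["origin"][2])/d[:,2])[:,None]
def proj(c,P):
    Rm=R.from_euler("xyz",c["orientation"]).as_matrix().T
    return cv2.projectPoints(np.array(P,float).reshape(-1,3),cv2.Rodrigues(Rm)[0],-Rm@c["origin"],K(c),c["D"])[0][:,0]
def crop(c,x0,y0,w,h,s,name):
    cv2.imwrite(name,cv2.resize(c["img"][y0:y0+h,x0:x0+w],None,fx=s,fy=s,interpolation=cv2.INTER_CUBIC))
E
python3 - <<'E'
from h import *
import pickle
c=cam("top"); pickle.dump(c,open("top.pkl","wb"))
crop(c,170,160,190,96,4,"pics/tc.png")
print(onz(c,[[208,197],[309,219]],0.05))
E
```

```text
[[ 0.51713089  0.10755405  0.05      ]
 [ 0.42965991 -0.21467932  0.05      ]]
```

View pics/tc.png

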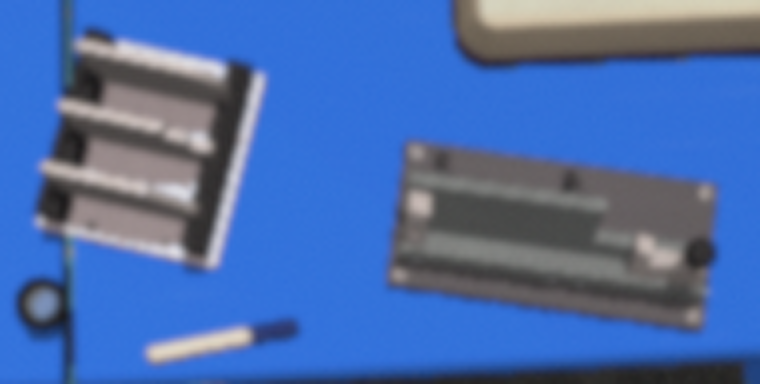

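Call:
{"name": "step_arm", "arguments": {"series": [[[-6, -0.3, -1], [0, 0, 6]], [[-6, -0.3, -1], [0, 0, 6]], [[-6, -0.3, -1], [0, 0, 6]], [[-6, -0.3, -1], [0, 0, 6]], [[-6, -0.3, -1], [0, 0, 6]], [[-6, -0.3, -1], [0, 0, 6]], [[-6, -0.3, -1], [0, 0, 6]], [[-6, -0.3, -1], [0, 0, 6]], [[-6, -0.3, 0], [0, 0, 6]], [[-6, -0.3, 0], [0, 0, 6]], [[-6, -0.3, 0], [0, 0, 6]], [[-6, -0.3, 0], [0, 0, 6]], [[-6, -0.3, 0], [0, 0, 6]], [[-6, -0.3, 0], [0, 0, 6]], [[-6, -0.3, 0], [0, 0, 6]], [[-6, -0.3, 0], [0, 0, 6]], [[-6, -0.3, 0], [0, 0, 6]], [[-6, -0.3, 0], [0, 0, 6]]]}}

```text
time_s: 2.75
position: [0.4536, -0.3539, 0.2492]
tool_rot: [3.141, -0.0, 0.903]
wrist_force: [0.8, 0.6, -0.6]
finger_gap: 0.0939
grasp_force: 0.0
```

```bash
python3 - <<'E'
from h import *
import pickle
c=cam("scene"); pickle.dump(c,open("scene.pkl","wb"))
print(proj(c,[[.517,.107,.05],[.43,-.2147,.05]]), env.read_state()["position"],env.read_state()["joint_pos"])
crop(c,160,150,200,150,4,"pics/sc.png")
E
```

```text
[[222.05222641 213.22390949]
 [316.84027175 195.46942245]] [ 0.45539411 -0.35075051  0.24946138] [-7.77754452e-01  2.42649624e-01  1.35612496e+00  5.51132460e-04
  1.54274241e+00 -1.16152222e-01]
```

View pics/sc.png

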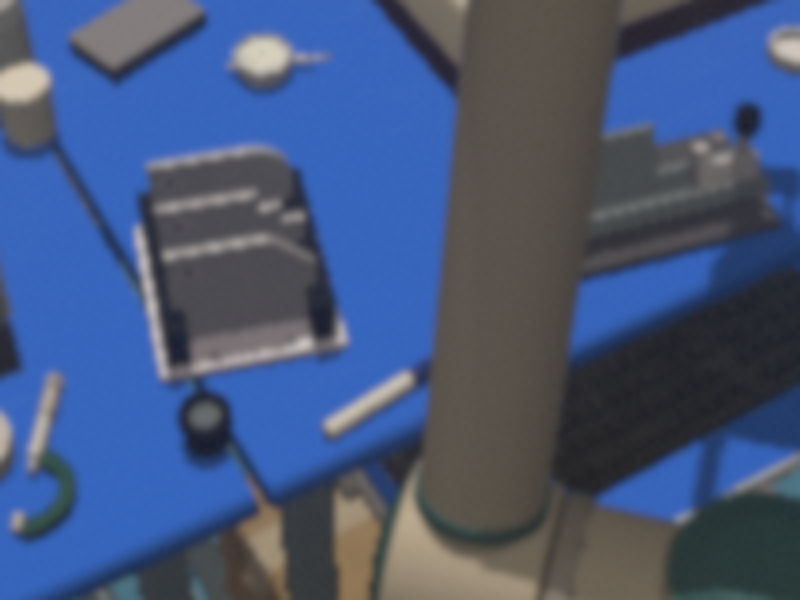

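```bash
python3 - <<'E'
from h import *
import pickle
c=pickle.load(open("top.pkl","rb")); c["img"]=cv2.convertScaleAbs(c["img"],alpha=1.5,beta=-30)
crop(c,265,193,88,52,8,"pics/ts.png")   # offset 265,193 scale 8
t=pickle.load(open("top.pkl","rb"));s=pickle.load(open("scene.pkl","rb"))
def blob(img,x0,y0,x1,y1,f):
    p=img[y0:y1,x0:x1].astype(float).sum(2); w=np.clip(f(p),0,None); yy,xx=np.mgrid[y0:y1,x0:x1]
    return [(w*xx).sum()/w.sum(),(w*yy).sum()/w.sum()]
kt=blob(t["img"],338,216,352,230,lambda p:180-p); ks=blob(s["img"],340,172,354,183,lambda p:200-p)
print(kt,ks)
def tri(a,b):
    d1=rays(t,[a])[0];d2=rays(s,[b])[0]
    A=np.c_[d1,-d2]; l=np.linalg.lstsq(A,s["origin"]-t["origin"],rcond=None)[0]
    p,q=t["origin"]+d1*l[0],s["origin"]+d2*l[1]; return (p+q)/2,p-q
print(tri(kt,ks))
T=lambda u:[(u[0]+.5)/4-.5+170,(u[1]+.5)/4-.5+160]
S=lambda u:[(u[0]+.5)/4-.5+160,(u[1]+.5)/4-.5+150]
print("plate top edge", onz(t,[T((60,103)),T((165,128))],.115), onz(s,[S((155,208)),S((257,193))],.115))
print("rack corners z10 top",onz(t,[T((36,222)),T((212,268)),T((265,72))],.01))
print("rack corners z10 scene",onz(s,[S((163,380)),S((348,345))],.01))
print("bolts",onz(t,[T(p) for p in[(416,150),(706,192),(692,317),(397,275)]],.02))
E
```

```text
[np.float64(343.9408284023669), np.float64(223.4094674556213)] [np.float64(346.3862343572241), np.float64(179.62286689419795)]
(array([ 0.40361004, -0.31369373,  0.10183715]), array([-4.53623688e-04, -5.14815788e-04,  5.75623147e-05]))
plate top edge [[0.54335299 0.17098375 0.115     ]
 [0.51966086 0.09009562 0.115     ]] [[0.54496016 0.17297192 0.115     ]
 [0.51990837 0.09459651 0.115     ]]
rack corners z10 top [[0.46887024 0.21130713 0.01      ]
 [0.42367732 0.06632311 0.01      ]
 [0.5883559  0.01703454 0.01      ]]
rack corners z10 scene [[0.46266822 0.2138954  0.01      ]
 [0.42126014 0.06675181 0.01      ]]
bolts [[ 0.51282682 -0.10659279  0.02      ]
 [ 0.46595561 -0.34452266  0.02      ]
 [ 0.36358239 -0.32333758  0.02      ]
 [ 0.40942459 -0.0853689   0.02      ]]
```

View pics/ts.png

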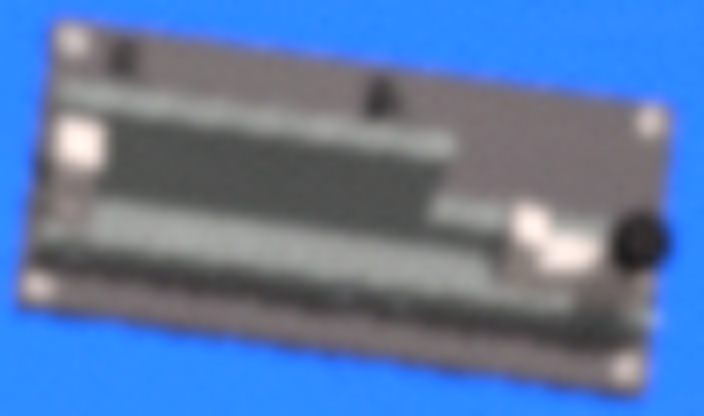

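```bash
python3 - <<'E'
from h import *
import pickle
t=pickle.load(open("top.pkl","rb"));s=pickle.load(open("scene.pkl","rb"))
T=lambda u:[(u[0]+.5)/8-.5+265,(u[1]+.5)/8-.5+193]
S=lambda u:[(u[0]+.5)/4-.5+160,(u[1]+.5)/4-.5+150]
a=np.deg2rad(-11); xh=np.array([np.cos(a),np.sin(a)]); yh=np.array([-xh[1],xh[0]])
def show(n,c,px,z):
    P=onz(c,px,z)[:,:2]; print(n,np.c_[P@xh,P@yh].round(4).tolist())
show("stop top (exp x+13.7,y+9)",t,[T((82,142))],.086)
show("wall top front edge (exp x+26.9; end y-135)",t,[T((110,112)),T((300,137)),T((448,158))],.0923)
show("face bottom (exp x0)",t,[T((110,206)),T((300,217)),T((425,225))],.032)
show("scene wall corner top right",s,[S((653,128))],.0923)
# profile of brightness across face, at three columns
g=cv2.GaussianBlur(cv2.cvtColor(t["img"],cv2.COLOR_BGR2GRAY),(0,0),.5)
for x in(285,295,305,312): print(x,g[200:236,x].tolist())
E
```

```text
stop top (exp x+13.7,y+9) [[0.4686, -0.0159]]
wall top front edge (exp x+26.9; end y-135) [[0.4808, -0.025], [0.4816, -0.0995], [0.4817, -0.1575]]
face bottom (exp x0) [[0.4536, -0.0314], [0.4603, -0.1085], [0.4643, -0.1593]]
scene wall corner top right [[0.4811, -0.1547]]
285 [100, 100, 100, 104, 114, 123, 122, 107, 88, 76, 74, 75, 75, 75, 75, 74, 75, 80, 92, 110, 125, 130, 130, 125, 109, 88, 72, 65, 68, 81, 92, 95, 91, 85, 87, 96]
295 [99, 99, 99, 99, 101, 106, 114, 119, 111, 95, 80, 74, 73, 73, 74, 74, 75, 74, 77, 86, 104, 121, 128, 130, 127, 115, 94, 76, 66, 67, 79, 92, 96, 94, 89, 87]
305 [102, 100, 99, 100, 99, 100, 105, 116, 125, 123, 108, 88, 76, 73, 73, 73, 74, 73, 74, 75, 80, 93, 110, 123, 126, 126, 122, 109, 89, 73, 66, 68, 80, 91, 94, 90]
312 [103, 96, 85, 74, 66, 62, 64, 78, 103, 119, 120, 106, 88, 76, 74, 73, 74, 74, 73, 74, 74, 80, 93, 110, 122, 126, 126, 122, 108, 87, 72, 67, 70, 83, 92, 95]
```

```bash
python3 - <<'E'
from h import *
import pickle
t=pickle.load(open("top.pkl","rb"))
a=np.deg2rad(-11); xh=np.array([np.cos(a),np.sin(a)]); yh=np.array([-xh[1],xh[0]])
def show(n,px,z):
    P=onz(t,px,z)[:,:2]; print(n,np.c_[P@xh,P@yh].round(4).tolist())
show("top",[(285,207.4),(295,208.75),(305,210.45),(312,211.35)],.0923)
show("bot",[(285,218.45),(295,219.75),(305,221.4),(312,222.4)],.032)
u=-.022
xd=np.array([.4545])
D=.4545*xh+u*yh; print("datum",D)
cr=R.from_euler("ZY",[a,.42]); M=cr.as_matrix()
print(M)
pl=lambda y,g:np.r_[D,.032]+M@np.array([-.004,y,0])+M@np.array([0,.004,g])
for y in(-.063,-.068): print("TCP at plate z76, seated",pl(y,.076), "60mm up", pl(y,.136))
tool=R.from_matrix(np.c_[M[:,1],M[:,0],-M[:,2]]); print("tool rpy",tool.as_euler("xyz"))
rt=R.from_euler("xyz",[np.pi,0,1.276])
rv=(rt.inv()*tool).as_rotvec(degrees=True); print("turn in tool frame from rack pose",rv, np.linalg.norm(rv))
st=env.read_state(); cur=R.from_euler("xyz",st["tool_rot"])
print("now->above rack tool shift cm",100*cur.inv().apply(np.array([.527+.004*.291,.116+.004*.957,.18])-st["position"]),(cur.inv()*rt).as_rotvec(degrees=True))
E
```

```text
top [[0.4812, -0.046], [0.4814, -0.0773], [0.4805, -0.1088], [0.4809, -0.1308]]
bot [[0.4563, -0.053], [0.4568, -0.0858], [0.456, -0.1187], [0.4561, -0.1416]]
datum [ 0.44195176 -0.10831849]
[[ 0.89631292  0.190809    0.40026875]
 [-0.17422558  0.98162718 -0.07780436]
 [-0.40776045  0.          0.91308894]]
TCP at plate z76, seated [ 0.4575292  -0.17145072  0.1030258 ] 60mm up [ 0.48154532 -0.17611898  0.15781114]
TCP at plate z76, seated [ 0.45657515 -0.17635886  0.1030258 ] 60mm up [ 0.48059128 -0.18102712  0.15781114]
tool rpy [-2.72159265e+00  2.22044605e-16  1.37881011e+00]
turn in tool frame from rack pose [24.04290189 -1.23701647 -5.80370782] 24.764376945637935
now->above rack tool shift cm [ 41.59580858 -23.17148784   6.96531467] [ 1.35323721e-02 -2.90428437e-02 -2.10173142e+01]
```

Call:
{"name": "step_arm", "arguments": {"series": [[[4.62, -2.57, 0.7], [0, 0, 0]], [[4.62, -2.57, 0.7], [0, 0, 0]], [[4.62, -2.57, 0.7], [0, 0, 0]], [[4.62, -2.57, 0.7], [0, 0, 0]], [[4.62, -2.57, 0.7], [0, 0, 0]], [[4.62, -2.57, 0.7], [0, 0, 0]], [[4.62, -2.57, 0.7], [0, 0, 0]], [[4.62, -2.57, 0.7], [0, 0, 0]], [[4.62, -2.57, 0.7], [0, 0, 0]], [[0, 0, 0], [0, 0, -10.5]], [[0, 0, 0], [0, 0, -10.5]], [[0, 0, 0], [0, 0, 0]], [[0, 0, 0], [0, 0, 0]]], "claw": 4, "grip_force": 30}}

```text
time_s: 4.78
position: [0.5284, 0.1186, 0.1865]
tool_rot: [3.141, -0.0, 1.272]
wrist_force: [0.3, -0.4, 0.6]
finger_gap: 0.04
grasp_force: 0.0
```

```bash
python3 - <<'E'
from h import *
import pickle
c=cam("top",4)
st=env.read_state(); cur=R.from_euler("xyz",st["tool_rot"]); print(st)
rt=R.from_euler("xyz",[np.pi,0,1.276])
print(100*cur.inv().apply(np.array([.527+.004*.291,.116+.004*.957,.086])-st["position"]),(cur.inv()*rt).as_rotvec(degrees=True))
E
```

```text
{'time_s': 4.975, 'joint_pos': array([9.08720686e-02, 2.15986502e-01, 1.54509267e+00, 1.11159759e-04,
       1.38028582e+00, 3.89415435e-01]), 'qd': array([-0.00302578,  0.0011221 , -0.00046404,  0.00151935,  0.00012787,
       -0.00460269]), 'joint_efforts': array([ 1.20779634e-01, -3.71062052e+01, -2.39529330e+01,  8.22821679e-02,
       -1.28775623e-02,  8.47174757e-03]), 'position': array([0.52860615, 0.11790246, 0.18647895]), 'tool_rot': array([ 3.14142348e+00, -1.87410875e-04,  1.27223194e+00]), 'wrist_force': array([ 0.64875111,  0.78126922, -0.04178004]), 'moment': array([-0.08383902,  0.06892352, -0.02355073]), 'grasp_force': 0.0, 'finger_gap': 0.040198007621821644}
[ 0.16914605 -0.1005982  10.04791013] [ 0.00971313 -0.01071958 -0.21589486]
```

Descend and close on the top edge.

Call:
{"name": "step_arm", "arguments": {"series": [[[0.17, -0.1, 4], [0, 0, -0.2]], [[0, 0, 3], [0, 0, 0]], [[0, 0, 2], [0, 0, 0]], [[0, 0, 1], [0, 0, 0]], [[0, 0, 0], [0, 0, 0]]]}}

```text
time_s: 5.6
position: [0.528, 0.1197, 0.0861]
tool_rot: [-3.141, 0.0, 1.276]
wrist_force: [0.7, 0.4, -1.4]
finger_gap: 0.04
grasp_force: 0.0
```

Call:
{"name": "step_arm", "arguments": {"series": [[[0, 0, 0], [0, 0, 0]], [[0, 0, 0], [0, 0, 0]], [[0, 0, 0], [0, 0, 0]], [[0, 0, 0], [0, 0, 0]], [[0, 0, 0], [0, 0, 0]], [[0, 0, 0], [0, 0, 0]]], "claw": 0, "grip_force": 30}}

```text
time_s: 6.35
position: [0.5281, 0.1199, 0.0864]
tool_rot: [-3.142, -0.0, 1.277]
wrist_force: [0.2, 0.2, 0.0]
finger_gap: 0.0006
grasp_force: 0.0
```

```bash
python3 - <<'E'
from h import *
a=cam("top",4);b=cam("scene",4)
A=cv2.resize(a["img"][155:245,165:255],None,fx=4.4,fy=4.4,interpolation=2);B=cv2.resize(b["img"][160:250,180:270],None,fx=4.4,fy=4.4,interpolation=2)
cv2.imwrite("pics/miss.png",np.hstack([A,B]));print(A.shape)
print(proj(a,[[.528,.12,.086],[.528,.12,.115]]),proj(b,[[.528,.12,.086],[.528,.12,.115]]))
E
```

```text
(396, 396, 3)
[[202.5078725  191.49156816]
 [201.1451548  189.44063886]] [[216.30395792 205.18382946]
 [215.65539571 199.08985835]]
```

View pics/miss.png

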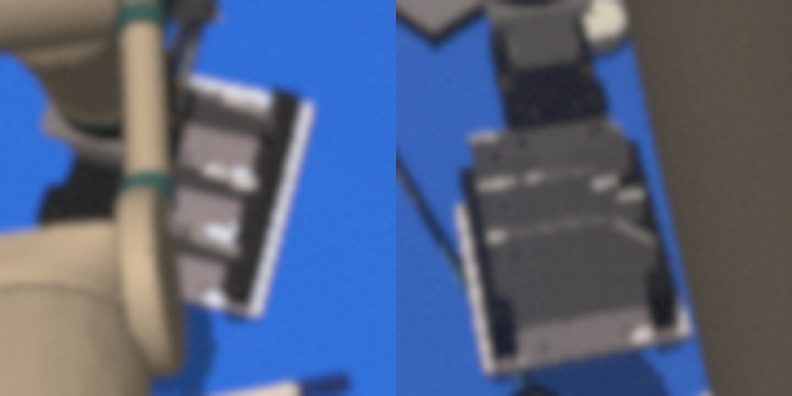

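```bash
python3 - <<'E'
from h import *
b=cam("scene",12)
b["img"]=cv2.convertScaleAbs(b["img"],alpha=1.9,beta=-40)
crop(b,185,150,64,50,12,"pics/m2.png")
T=np.array([.528,.12,.086]); xh=np.array([.957,-.291,0])
for n,p in dict(tip=T,grasp=T+[0,0,.0188],bodyc=T+[0,0,.097],bodynear=T+[0,0,.097]-.088*xh,bodyfar=T+[0,0,.097]+.088*xh).items():
    q=proj(b,[p])[0]; print(n,((q-[185,150])*12+5.5).round())
q=proj(b,[[.197,.54,.169]])[0]*800/512; print("start tip in first 800px pic",q)
E
```

```text
tip [381. 668.]
grasp [376. 621.]
bodyc [354. 414.]
bodynear [405. 660.]
bodyfar [308. 190.]
start tip in first 800px pic [175.17895284 527.37677161]
```

View pics/m2.png

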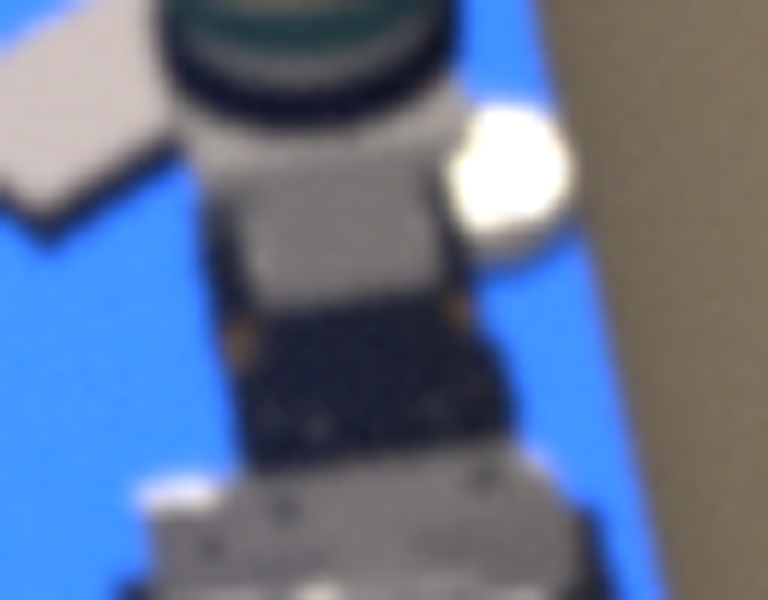

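```bash
python3 - <<'E'
from h import *
import pickle
t=pickle.load(open("top.pkl","rb"))
s=cam("scene",1)
y=np.array([.342,.94,0]);P=np.array([.197,.54,.169])
for z in(0,.0188,.0968):
  for k in(-.0535,.0535): print(z,k,proj(t,[P+k*y+[0,0,z]])[0]*1.5625,proj(s,[P+k*y+[0,0,z]])[0]*1.5625)
a=cv2.imread("raw_top0.png")[290:350,0:75];b=cv2.imread("raw_scene0.png")[255:345,30:150]
cv2.imwrite("pics/g0.png",np.hstack([cv2.resize(a,(400,320),interpolation=2),cv2.resize(b,(400,300),interpolation=2)[:300].copy() if 0 else cv2.copyMakeBorder(cv2.resize(b,(400,300),interpolation=2),0,20,0,0,cv2.BORDER_CONSTANT)]))
# top crop scale 5.333 off (0,290); scene scale 3.333 off (30,255)
for z in(0,.0968):
  for k in(-.0535,.0535):
    q=proj(t,[P+k*y+[0,0,z]])[0];w=proj(s,[P+k*y+[0,0,z]])[0]
    print((q-[0,290])*5.333,(w-[30,255])*3.333+[400,0])
E
```

```text
0 -0.0535 [104.93204697 490.55758519] [211.22314118 522.45296196]
0 0.0535 [ 50.45241849 471.55873281] [139.03357857 532.20935316]
0.0188 -0.0535 [ 99.72188948 491.50991757] [208.43222535 516.79614639]
0.0188 0.0535 [ 44.37458007 472.16801234] [135.18537987 526.64467333]
0.0968 -0.0535 [ 76.05433826 495.82730784] [195.96811495 491.42125013]
0.0968 0.0535 [ 16.80616415 474.9197638 ] [118.00484466 501.6710908 ]
[358.14566816 127.76190516] [750.57430692 264.53986222]
[172.2001586   62.91654212] [596.58530712 285.35141541]
[259.58258302 145.74810094] [718.03350536 198.34549708]
[57.36145499 74.38814424] [551.72849423 220.2096372 ]
```

View pics/g0.png

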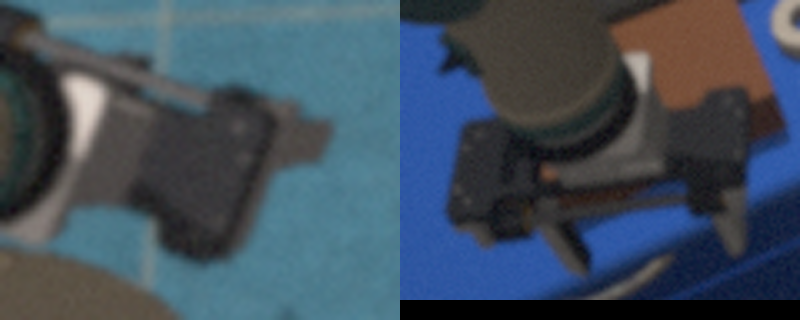

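```bash
cat >> h.py <<'E'
def tri(t,s,a,b):
    d1=rays(t,[a])[0];d2=rays(s,[b])[0]
    l=np.linalg.lstsq(np.c_[d1,-d2],s["origin"]-t["origin"],rcond=None)[0]
    p,q=t["origin"]+d1*l[0],s["origin"]+d2*l[1]; return (p+q)/2,p-q
E
python3 - <<'E'
from h import *
import pickle
t=pickle.load(open("top.pkl","rb"));s=pickle.load(open("scene.pkl","rb"))
y=np.array([.342,.94,0]);P=np.array([.197,.54,.169])
print("pred tips",P-.0535*y,P-.047*y)
print(tri(t,s,(61.5,315.5),(132,331.5)))
print(tri(t,s,(62.5,313.5),(131,333)))
print(env.read_state()["time_s"])
E
```

```text
pred tips [0.178703 0.48971  0.169   ] [0.180926 0.49582  0.169   ]
(array([0.17649501, 0.4933928 , 0.19195263]), array([0.00060143, 0.00085496, 0.000385  ]))
(array([0.18090842, 0.49710388, 0.17975704]), array([0.00046434, 0.00066093, 0.00029837]))
7.4
```

```bash
python3 - <<'E'
from h import *
import pickle
t=pickle.load(open("top.pkl","rb"));s=pickle.load(open("scene.pkl","rb"))
T=lambda u:[(u[0]+.5)/4-.5+170,(u[1]+.5)/4-.5+160]
S=lambda u:[(u[0]+.5)/4-.5+160,(u[1]+.5)/4-.5+150]
for a,b in[((60,103),(155,208)),((165,128),(257,193)),((212,268),(348,345)),((40,168),(163,256)),((78,45),(148,165))]:
    print(tri(t,s,T(a),S(b)))
g=cv2.cvtColor(t["img"],cv2.COLOR_BGR2GRAY)
print("cols in raw top across plates")
for x in(190,196,202,208,214): print(x,g[165:232,x].tolist())
E
```

```text
(array([0.54419062, 0.17204859, 0.11474188]), array([-0.00137115, -0.00189947, -0.0007015 ]))
(array([0.52164543, 0.09200463, 0.11140411]), array([-0.00212892, -0.00285859, -0.00083026]))
(array([0.4237073 , 0.06613471, 0.007105  ]), array([0.00069724, 0.00088774, 0.0001748 ]))
(array([0.49334947, 0.18744796, 0.11580358]), array([-0.00137158, -0.00188574, -0.00066472]))
(array([0.59003694, 0.15781364, 0.11576575]), array([-0.00166861, -0.00233063, -0.00089453]))
cols in raw top across plates
190 [105, 101, 96, 102, 128, 159, 171, 149, 106, 73, 60, 53, 47, 43, 41, 40, 42, 46, 52, 74, 119, 164, 181, 159, 112, 78, 68, 60, 47, 39, 35, 33, 41, 48, 58, 75, 115, 163, 187, 170, 129, 89, 76, 86, 112, 133, 141, 144, 144, 143, 144, 156, 180, 180, 153, 122, 110, 109, 110, 110, 108, 109, 109, 110, 108, 109, 109]
196 [106, 102, 90, 73, 68, 103, 154, 179, 161, 117, 82, 72, 72, 70, 72, 81, 92, 102, 110, 118, 126, 144, 172, 187, 168, 123, 85, 74, 74, 84, 107, 128, 138, 142, 144, 143, 144, 152, 170, 187, 183, 150, 105, 77, 82, 101, 124, 139, 143, 144, 144, 145, 150, 165, 178, 163, 130, 110, 107, 108, 
[... 318 characters left out ...]
15, 109, 108, 108, 108, 107, 108, 109, 108]
208 [105, 107, 107, 106, 108, 116, 143, 183, 206, 208, 194, 162, 112, 78, 73, 72, 74, 87, 110, 131, 139, 141, 141, 144, 158, 181, 190, 164, 116, 80, 72, 75, 89, 113, 133, 140, 143, 144, 144, 144, 154, 168, 168, 150, 122, 94, 77, 85, 108, 130, 142, 146, 145, 146, 147, 164, 191, 196, 167, 129, 109, 108, 108, 108, 107, 108, 108]
214 [106, 106, 106, 106, 106, 107, 111, 133, 174, 204, 212, 201, 171, 124, 85, 74, 72, 72, 82, 102, 124, 138, 141, 141, 141, 142, 152, 172, 187, 176, 138, 95, 76, 82, 104, 127, 138, 142, 143, 146, 161, 195, 216, 212, 184, 152, 123, 93, 81, 95, 116, 131, 135, 131, 130, 140, 171, 201, 206, 177, 134, 109, 106, 106, 108, 108, 109]
```

```bash
python3 - <<'E'
from h import *
st=env.read_state(); print(st["time_s"],st["finger_gap"],st["grasp_force"],st["position"],st["wrist_force"],st["moment"])
E
```

```text
7.4 0.0008338349659793563 0.0 [0.52813538 0.11989102 0.08636229] [ 0.36121628  0.1162353  -0.08000751] [-0.09678643  0.08174161 -0.02962863]
```

Call:
{"name": "step_arm", "arguments": {"series": [[[0, 0, 0.2], [0, 0, 0]], [[0, 0, 0.2], [0, 0, 0]], [[0, 0, 0], [0, 0, 0]]]}}

```text
time_s: 7.78
position: [0.5279, 0.1199, 0.0821]
tool_rot: [-3.141, 0.0, 1.277]
wrist_force: [-0.1, 0.0, 0.3]
finger_gap: 0.0009
grasp_force: 0.0
```

Call:
{"name": "step_arm", "arguments": {"series": [[[0, 0, 0.2], [0, 0, 0]], [[0, 0, 0.2], [0, 0, 0]], [[0, 0, 0.2], [0, 0, 0]], [[0, 0, 0], [0, 0, 0]]]}}

```text
time_s: 8.28
position: [0.5306, 0.1193, 0.0791]
tool_rot: [3.136, -0.001, 1.277]
wrist_force: [-0.3, -1.5, 12.3]
finger_gap: 0.0006
grasp_force: 6.3
```

Call:
{"name": "step_arm", "arguments": {"series": [[[0, 0, -1.6], [0, 0, 0]], [[0, 0, 0], [0, 0, 0]], [[0, 0, 0], [0, 0, 0]], [[0, 0, 0], [0, 0, 0]]], "claw": 4}}

```text
time_s: 8.78
position: [0.5276, 0.1199, 0.0916]
tool_rot: [-3.14, 0.0, 1.277]
wrist_force: [0.7, -0.8, 0.1]
finger_gap: 0.0372
grasp_force: 0.0
```

Call:
{"name": "step_arm", "arguments": {"series": [[[0, 0, 2], [0, 0, 0]], [[0, 0, 1], [0, 0, 0]], [[0, 0, 0.9], [0, 0, 0]], [[0, 0, 0], [0, 0, 0]]]}}

```text
time_s: 9.28
position: [0.5276, 0.1198, 0.0526]
tool_rot: [-3.14, 0.001, 1.277]
wrist_force: [-0.7, 0.2, 0.4]
finger_gap: 0.04
grasp_force: 0.0
```

No contact on descent. Close.

Call:
{"name": "step_arm", "arguments": {"series": [[[0, 0, 0], [0, 0, 0]], [[0, 0, 0], [0, 0, 0]], [[0, 0, 0], [0, 0, 0]], [[0, 0, 0], [0, 0, 0]], [[0, 0, 0], [0, 0, 0]], [[0, 0, 0], [0, 0, 0]]], "claw": 0, "grip_force": 30}}

```text
time_s: 10.02
position: [0.5284, 0.1199, 0.0537]
tool_rot: [3.141, -0.0, 1.277]
wrist_force: [0.8, -0.2, 1.7]
finger_gap: 0.0077
grasp_force: 30.0
```

Call:
{"name": "step_arm", "arguments": {"series": [[[0, 0, -1], [0, 0, 0]], [[0, 0, -1.5], [0, 0, 0]], [[0, 0, -2], [0, 0, 0]], [[0, 0, -2.5], [0, 0, 0]], [[0, 0, -2.5], [0, 0, 0]], [[0, 0, -2.5], [0, 0, 0]], [[0, 0, -2], [0, 0, 0]], [[0, 0, 0], [0, 0, 0]]]}}

```text
time_s: 11.02
position: [0.5287, 0.1201, 0.1955]
tool_rot: [3.139, -0.002, 1.277]
wrist_force: [-0.1, 1.8, -3.9]
finger_gap: 0.0078
grasp_force: 30.0
```

```bash
cat >> h.py <<'E'
a=np.deg2rad(-11); M=R.from_euler("ZY",[a,.42]).as_matrix(); D=np.array([.4425,-.1084,.032])
tool=R.from_matrix(np.c_[M[:,1],M[:,0],-M[:,2]])
def plan(po,off=.0437,gy=.004):  # plate origin in cradle frame -> shift in current tool frame (cm), turn
    tgt=D+M@(np.array(po)+[0,gy,off]); st=env.read_state(); cur=R.from_euler("xyz",st["tool_rot"])
    print("target",tgt.round(4),"shift",(100*cur.inv().apply(tgt-st["position"])).round(2),"turn",(cur.inv()*tool).as_rotvec(degrees=True).round(2))
E
python3 - <<'E'
from h import *
plan([-.010,-.066,.05])
E
```

```text
target [ 0.4592 -0.1748  0.1216] shift [-30.26   1.87   7.34] turn [24.21 -1.31 -5.74]
```

Call:
{"name": "step_arm", "arguments": {"series": [[[-3, 0.2, 0], [0, 0, 0]], [[-5, 0.3, 0], [0, 0, 0]], [[-5, 0.3, 0], [0, 0, 0]], [[-5, 0.3, 0], [0, 0, 0]], [[-5, 0.3, 0], [0, 0, 0]], [[-4.3, 0.3, 0], [0, 0, 0]], [[-3, 0.2, 0], [0, 0, 0]], [[0, 0, 0], [8.1, -0.4, -1.9]], [[0, 0, 0], [8.1, -0.4, -1.9]], [[0, 0, 0], [8.1, -0.4, -1.9]], [[0, 0, 0], [0, 0, 0]], [[0, 0, 0], [0, 0, 0]]]}}

```text
time_s: 12.52
position: [0.4578, -0.1752, 0.1931]
tool_rot: [-2.717, -0.001, 1.377]
wrist_force: [-0.2, -0.3, -1.7]
finger_gap: 0.0077
grasp_force: 30.0
```

```bash
python3 - <<'E'
from h import *
import pickle
plan([-.010,-.066,.05])
t=cam("top",4);s=cam("scene",4)
pickle.dump((t,s),open("tilt.pkl","wb"))
st=env.read_state(); Rt=R.from_euler("xyz",st["tool_rot"]).as_matrix()
print(st["position"],st["tool_rot"])
# plate frame axes in tool: plate x=tool y, y=tool x, z=-tool z
def pt(y,z,mode): 
    if mode==0: o=st["position"]; zz=z-.0437
    else: o=st["position"]+[0,0,.034]; zz=z-.0777
    return o+Rt@np.array([y-.004,0,-zz])
for m in(0,1):
    for y,z in[(60,105),(60,0),(-60,0),(-60,69)]:
        p=pt(y/1e3,z/1e3,m); print(m,y,z,((proj(t,[p])[0]-[240,170])*3.6).round(),((proj(s,[p])[0]-[260,140])*3.6+[400,0]).round())
A=cv2.resize(t["img"][170:280,240:351],(400,396),interpolation=2);B=cv2.resize(s["img"][140:250,260:371],(400,396),interpolation=2)
cv2.imwrite("pics/tilt.png",cv2.convertScaleAbs(np.hstack([A,B]),alpha=1.4,beta=-20))
E
```

```text
target [ 0.4592 -0.1748  0.1216] shift [0.06 3.06 6.46] turn [-0.26 -0.08 -0.05]
[ 0.45823219 -0.17560429  0.19416427] [-2.71891332e+00 -1.79960454e-04  1.37749782e+00]
0 60 105 [158.  59.] [502.  31.]
0 60 0 [144. 137.] [514. 143.]
0 -60 0 [289. 158.] [635. 114.]
0 -60 69 [305. 109.] [630.  43.]
1 60 105 [155.  76.] [508.  38.]
1 60 0 [142. 153.] [519. 151.]
1 -60 0 [288. 174.] [642. 122.]
1 -60 69 [304. 126.] [637.  50.]
```

View pics/tilt.png

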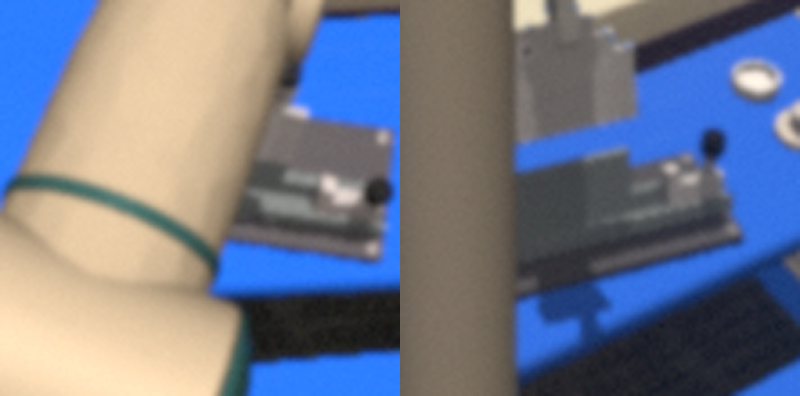

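Call:
{"name": "step_arm", "arguments": {"series": [[[0, 1, 2.2], [-0.2, 0, 0]], [[0, 1, 2.2], [0, 0, 0]], [[0, 1.1, 2], [0, 0, 0]], [[0, 0, 2], [0, 0, 0]], [[0, 0.1, 1.2], [0, 0, 0]], [[0, 0.1, 0.8], [0, 0, 0]], [[0, 0, 0], [0, 0, 0]]]}}

```text
time_s: 13.8
position: [0.4462, -0.1731, 0.0849]
tool_rot: [-2.721, -0.001, 1.378]
wrist_force: [-0.8, 0.0, -3.1]
finger_gap: 0.0077
grasp_force: 30.0
```

```bash
python3 - <<'E'
from h import *
plan([-.004,-.066,.0])
print(M.T@env.read_state()["wrist_force"])
E
```

```text
target [ 0.4446 -0.172   0.0735] shift [0.08 0.3  1.12] turn [-0.06 -0.06 -0.04]
[ 0.55209787 -0.10016502 -3.10381569]
```

Free so far; plate about 11 mm above the ledge. Lower gently.

Call:
{"name": "step_arm", "arguments": {"series": [[[0, 0, 0.3], [0, 0, 0]], [[0, 0, 0.3], [0, 0, 0]], [[0, 0, 0.2], [0, 0, 0]], [[0, 0, 0], [0, 0, 0]]]}}

```text
time_s: 14.3
position: [0.443, -0.1725, 0.0776]
tool_rot: [-2.72, -0.001, 1.378]
wrist_force: [-0.2, -0.6, -2.8]
finger_gap: 0.0077
grasp_force: 30.0
```

Call:
{"name": "step_arm", "arguments": {"series": [[[0, 0, 0.15], [0, 0, 0]], [[0, 0, 0.15], [0, 0, 0]], [[0, 0, 0.1], [0, 0, 0]], [[0, 0, 0], [0, 0, 0]]]}}

```text
time_s: 14.8
position: [0.4421, -0.1726, 0.075]
tool_rot: [-2.722, -0.0, 1.378]
wrist_force: [1.3, -0.7, 6.3]
finger_gap: 0.008
grasp_force: 30.0
```

Call:
{"name": "step_arm", "arguments": {"series": [[[0, 0.15, 0], [0, 0, 0]], [[0, 0.15, 0], [0, 0, 0]], [[0, 0, 0], [0, 0, 0]]]}}

```text
time_s: 15.18
position: [0.4427, -0.1727, 0.0747]
tool_rot: [-2.718, 0.0, 1.378]
wrist_force: [-0.4, -1.4, 9.8]
finger_gap: 0.0076
grasp_force: 30.0
```

```bash
python3 - <<'E'
from h import *
plan([-.004,-.066,.0])
print(M.T@env.read_state()["wrist_force"],env.read_state()["moment"])
E
```

```text
target [ 0.4446 -0.172   0.0735] shift [0.11 0.2  0.04] turn [-0.23 -0.02 -0.06]
[-4.13786569 -1.44188199  8.90867817] [ 0.13317295  1.01819683 -0.07280911]
```

Call:
{"name": "step_arm", "arguments": {"series": [[[0, 0.1, -0.05], [0, 0, 0]], [[0, 0.1, -0.05], [0, 0, 0]], [[0, 0, 0], [0, 0, 0]]]}}

```text
time_s: 15.55
position: [0.4454, -0.1729, 0.0735]
tool_rot: [-2.718, -0.001, 1.378]
wrist_force: [-0.6, -0.5, 5.8]
finger_gap: 0.0074
grasp_force: 30.0
```

```bash
python3 - <<'E'
from h import *
plan([-.004,-.066,.0])
print(M.T@env.read_state()["wrist_force"],env.read_state()["moment"])
E
```

```text
target [ 0.4446 -0.172   0.0735] shift [ 0.08 -0.09  0.04] turn [-0.18 -0.06 -0.05]
[-2.77090539 -0.59484634  5.08226871] [ 0.13062079  0.74050916 -0.01248516]
```

Call:
{"name": "step_arm", "arguments": {"series": [[[0, 0.1, 0], [0, 0, 0]], [[0, 0.1, 0], [0, 0, 0]], [[0, 0, 0], [0, 0, 0]]]}}

```text
time_s: 15.92
position: [0.4454, -0.173, 0.0736]
tool_rot: [-2.715, -0.0, 1.378]
wrist_force: [-4.0, 0.4, 9.0]
finger_gap: 0.0078
grasp_force: 30.0
```

```bash
python3 - <<'E'
from h import *
plan([-.004,-.066,.0])
print(M.T@env.read_state()["wrist_force"],env.read_state()["moment"])
E
```

```text
target [ 0.4446 -0.172   0.0735] shift [ 0.08 -0.09  0.04] turn [-0.39 -0.05 -0.06]
[-7.29535591 -0.36169214  6.54581969] [ 0.24296002  1.27260084 -0.06686303]
```

Call:
{"name": "step_arm", "arguments": {"series": [[[0, 0, 0], [0, 0, 0]], [[0, 0, 0], [0, 0, 0]], [[0, 0, 0], [0, 0, 0]], [[0, 0, 0], [0, 0, 0]]], "claw": 3}}

```text
time_s: 16.42
position: [0.4483, -0.1735, 0.0718]
tool_rot: [-2.721, -0.001, 1.378]
wrist_force: [-0.2, -0.1, -0.0]
finger_gap: 0.0298
grasp_force: 0.0
```

Call:
{"name": "step_arm", "arguments": {"series": [[[0, 0, -1], [0, 0, 0]], [[0, 0, -3], [0, 0, 0]], [[0, 0, -4], [0, 0, 0]], [[0, 0, -4], [0, 0, 0]], [[0, 0, 0], [0, 0, 0]]]}}

```text
time_s: 17.05
position: [0.499, -0.184, 0.1841]
tool_rot: [-2.728, 0.001, 1.378]
wrist_force: [-0.0, -0.3, -0.4]
finger_gap: 0.0303
grasp_force: 0.0
```

```bash
python3 - <<'E'
from h import *
t=cam("top",4);s=cam("scene",4)
import pickle; pickle.dump((t,s),open("rel.pkl","wb"))
A=cv2.resize(t["img"][170:280,240:351],(400,396),interpolation=2);B=cv2.resize(s["img"][140:250,260:371],(400,396),interpolation=2)
cv2.imwrite("pics/rel.png",cv2.convertScaleAbs(np.hstack([A,B]),alpha=1.4,beta=-20))
for y,z in[(60,105),(-60,0),(-60,69),(-24,105)]:
    p=D+M@np.array([-.004,-.066+y/1e3,z/1e3]); print(y,z,((proj(t,[p])[0]-[240,170])*3.6).round(),((proj(s,[p])[0]-[260,140])*3.6+[400,0]).round())
st=env.read_state();cur=R.from_euler("xyz",st["tool_rot"])
# behind knob pose: tool down, tool y along cradle y ? report only rotations
print(st["position"],st["tool_rot"],st["joint_pos"])
E
```

```text
60 105 [146. 109.] [500. 142.]
-60 0 [266. 194.] [626. 215.]
-60 69 [280. 152.] [621. 149.]
-24 105 [245. 123.] [583. 122.]
[ 0.49557182 -0.18275255  0.18090071] [-2.71878695e+00 -9.79653475e-04  1.37767687e+00] [-0.41313202  0.48130964  1.24569125 -0.09181002  1.82748217 -0.22493679]
```

View pics/rel.png

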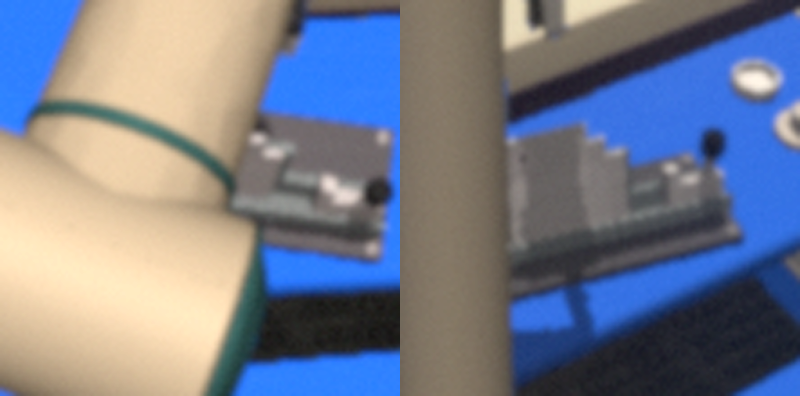

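```bash
python3 - <<'E'
from h import *
st=env.read_state(); cur=R.from_euler("xyz",st["tool_rot"]); k=R.from_euler("xyz",[np.pi,0,1.379])
print((100*cur.inv().apply(np.array([.4036,-.3137,.16])-st["position"])).round(2),(cur.inv()*k).as_rotvec(degrees=True).round(2))
E
```

```text
[-14.62  -5.09   4.57] [-24.22  -0.07  -0.06]
```

Call:
{"name": "step_arm", "arguments": {"series": [[[-3.7, -1.25, 1.1], [0, 0, 0]], [[-3.7, -1.25, 1.1], [0, 0, 0]], [[-3.7, -1.25, 1.1], [0, 0, 0]], [[-3.5, -1.3, 1.2], [0, 0, 0]], [[0, 0, 0], [-8.1, 0, 0]], [[0, 0, 0], [-8.1, 0, 0]], [[0, 0, 0], [-8, 0, 0]], [[0, 0, 0], [0, 0, 0]], [[0, 0, 0], [0, 0, 0]]], "claw": 5}}

```text
time_s: 18.58
position: [0.4055, -0.3143, 0.1613]
tool_rot: [3.14, -0.0, 1.377]
wrist_force: [-0.4, -0.1, 0.0]
finger_gap: 0.05
grasp_force: 0.0
```

```bash
python3 - <<'E'
from h import *
st=env.read_state(); cur=R.from_euler("xyz",st["tool_rot"]); k=R.from_euler("xyz",[np.pi,0,1.379])
print((100*cur.inv().apply(np.array([.4036,-.3137,.056])-st["position"])).round(2),(cur.inv()*k).as_rotvec(degrees=True).round(2))
E
```

```text
[ 0.02 -0.21 10.53] [ 0.07 -0.01 -0.09]
```

Call:
{"name": "step_arm", "arguments": {"series": [[[0, -0.2, 3], [0, 0, 0]], [[0, 0, 3], [0, 0, 0]], [[0, 0, 2], [0, 0, 0]], [[0, 0, 1.5], [0, 0, 0]], [[0, 0, 1], [0, 0, 0]], [[0, 0, 0], [0, 0, 0]]]}}

```text
time_s: 19.32
position: [0.4034, -0.3134, 0.0554]
tool_rot: [3.141, -0.001, 1.378]
wrist_force: [0.5, -0.1, 0.0]
finger_gap: 0.0497
grasp_force: 0.0
```

Call:
{"name": "step_arm", "arguments": {"series": [[[0, 0, 0], [0, 0, 0]], [[0, 0, 0], [0, 0, 0]], [[0, 0, 0], [0, 0, 0]], [[0, 0, 0], [0, 0, 0]]], "claw": 0, "grip_force": 30}}

```text
time_s: 19.82
position: [0.4058, -0.3144, 0.0568]
tool_rot: [3.135, 0.0, 1.377]
wrist_force: [5.1, -0.3, -1.8]
finger_gap: 0.0233
grasp_force: 30.0
```

Call:
{"name": "step_arm", "arguments": {"series": [[[0.3, 0.2, 0], [0, 0, 0]], [[0.5, 0, 0], [0, 0, 0]], [[0.6, 0, 0], [0, 0, 0]], [[0.6, 0, 0], [0, 0, 0]], [[0.6, 0, 0], [0, 0, 0]], [[0.5, 0, 0], [0, 0, 0]], [[0.5, 0, 0], [0, 0, 0]], [[0, 0, 0], [0, 0, 0]]]}}

```text
time_s: 20.82
position: [0.4129, -0.2779, 0.0567]
tool_rot: [3.139, -0.001, 1.378]
wrist_force: [1.5, -2.2, 5.8]
finger_gap: 0.0233
grasp_force: 30.0
```

Call:
{"name": "step_arm", "arguments": {"series": [[[0.2, 0, 0], [0, 0, 0]], [[0.2, 0, 0], [0, 0, 0]], [[0.2, 0, 0], [0, 0, 0]], [[0.1, 0, 0], [0, 0, 0]], [[0, 0, 0], [0, 0, 0]]]}}

```text
time_s: 21.45
position: [0.414, -0.2724, 0.0567]
tool_rot: [3.139, 0.001, 1.378]
wrist_force: [-0.5, -5.6, 5.0]
finger_gap: 0.0232
grasp_force: 30.0
```

Call:
{"name": "step_arm", "arguments": {"series": [[[0.15, 0, 0], [0, 0, 0]], [[0.15, 0, 0], [0, 0, 0]], [[0, 0, 0], [0, 0, 0]]]}}

```text
time_s: 21.82
position: [0.4144, -0.2706, 0.0567]
tool_rot: [3.139, 0.003, 1.379]
wrist_force: [-1.8, -7.4, 4.1]
finger_gap: 0.0229
grasp_force: 30.0
```

Call:
{"name": "step_arm", "arguments": {"series": [[[0.15, 0, 0], [0, 0, 0]], [[0.15, 0, 0], [0, 0, 0]], [[0, 0, 0], [0, 0, 0]], [[0, 0, 0], [0, 0, 0]]]}}

```text
time_s: 22.32
position: [0.4144, -0.2706, 0.0568]
tool_rot: [3.139, 0.009, 1.38]
wrist_force: [-2.9, -14.8, 2.4]
finger_gap: 0.0229
grasp_force: 30.0
```

Call:
{"name": "step_arm", "arguments": {"series": [[[-0.2, 0, 0], [0, 0, 0]], [[0, 0, 0], [0, 0, 0]], [[0, 0, 0], [0, 0, 0]], [[0, 0, 0], [0, 0, 0]]], "claw": 5}}

```text
time_s: 22.82
position: [0.4139, -0.2668, 0.0557]
tool_rot: [3.141, -0.002, 1.378]
wrist_force: [0.4, 0.2, -0.5]
finger_gap: 0.0503
grasp_force: 0.0
```

Call:
{"name": "step_arm", "arguments": {"series": [[[0, 0, -1], [0, 0, 0]], [[0, 0, -3], [0, 0, 0]], [[0, 0, -5], [0, 0, 0]], [[-4, 0, -4], [0, 0, 0]], [[-5, 0, 0], [0, 0, 0]], [[-5, 0, 0], [0, 0, 0]], [[0, 0, 0], [0, 0, 0]]]}}

```text
time_s: 23.7
position: [0.3865, -0.4083, 0.1863]
tool_rot: [3.14, 0.001, 1.374]
wrist_force: [-0.7, 0.3, 0.2]
finger_gap: 0.0501
grasp_force: 0.0
```

```bash
python3 - <<'E'
from h import *
t=cam("top",4);s=cam("scene",6); st=env.read_state(); print(st["position"],st["wrist_force"],st["time_s"])
g=cv2.cvtColor(s["img"],cv2.COLOR_BGR2GRAY)
def blob(img,x0,y0,x1,y1,th):
    p=img[y0:y1,x0:x1].astype(float).sum(2); w=np.clip(th-p,0,None); yy,xx=np.mgrid[y0:y1,x0:x1]
    return [(w*xx).sum()/w.sum(),(w*yy).sum()/w.sum()]
K0=np.array([.4036,-.3137,.1018])+.045*np.r_[M[:2,1],0]
e=proj(s,[K0])[0]; print("knob expected",e); x,y=e.round().astype(int)
print("knob seen",blob(s["img"],x-7,y-6,x+8,y+5,200))
P=lambda o,y,z:D+M@np.array([-.008,o+y,z])
# right edge of the plate (low step) in scene, mid height z=.055 and step edge z=.078
for z,y in((.055,-.06),(.078,-.042),(.096,-.024)):
    for o in(-.060,-.066):
        q=proj(s,[P(o,y,z)])[0]; print(z,o,q.round(2))
    r,cx=int(round(q[1])),int(round(q[0])); print(cx-8,g[r,cx-8:cx+11].tolist())
E
```

```text
[ 0.38739693 -0.40448028  0.18618947] [ 0.22679167 -0.43966571  0.29314551] 24.2
knob expected [334.62670217 182.51864329]
knob seen [np.float64(334.50189393939394), np.float64(182.97111742424244)]
0.055 -0.06 [320.6  185.99]
0.055 -0.066 [322.19 185.6 ]
314 [73, 72, 76, 86, 97, 97, 93, 83, 79, 82, 86, 88, 87, 85, 85, 83, 81, 74, 62]
0.078 -0.06 [315.28 180.92]
0.078 -0.066 [316.9  180.54]
309 [78, 75, 78, 75, 73, 73, 70, 73, 82, 100, 115, 117, 110, 102, 97, 96, 98, 98, 97]
0.096 -0.06 [309.97 177.14]
0.096 -0.066 [311.61 176.76]
304 [82, 81, 81, 81, 80, 79, 79, 77, 76, 76, 73, 73, 71, 72, 79, 88, 95, 96, 97]
```

```bash
python3 - <<'E'
from h import *
import pickle
t0,s0=pickle.load(open("rel.pkl","rb")); s=cam("scene",8)
G=lambda c:cv2.GaussianBlur(cv2.cvtColor(c["img"],cv2.COLOR_BGR2GRAY).astype(np.float32),(0,0),.7)
q=lambda o:proj(s,[D+M@np.array([-.008,o-.042,.087])])[0]
a,b=q(-.066),q(-.060); print("step corner pre/home",a,b,"expected shift",b-a)
x,y=a.round().astype(int); up=6
A=cv2.resize(G(s0)[y-5:y+6,x-6:x+7],None,fx=up,fy=up,interpolation=2)
B=cv2.resize(G(s)[y-10:y+11,x-14:x+15],None,fx=up,fy=up,interpolation=2)
m=cv2.matchTemplate(B,A,cv2.TM_CCOEFF_NORMED); _,v,_,l=cv2.minMaxLoc(m); print("seen shift",(np.array(l)/up-[8,5]).round(2),v)
# rack stays: compare the two other plates against first scene picture
s1=pickle.load(open("scene.pkl","rb"));d=np.abs(G(s1)-G(s)); print("rack bevel/round diff",d[212:235,198:240].mean(),d[189:199,198:232].mean())
E
```

```text
step corner pre/home [316.70084521 178.07788442] [315.0773924  178.46232986] expected shift [-1.62345281  0.38444543]
seen shift [7.83 2.  ] 0.1962905377149582
rack bevel/round diff 0.4575669 3.9314618
```

```bash
python3 - <<'E'
from h import *
from scipy.ndimage import map_coordinates as mc
t=cam("top",12); g=cv2.cvtColor(t["img"],cv2.COLOR_BGR2GRAY).astype(float)
P=lambda x,y,z:D+M@np.array([x,y,z])
for n,z,y0,y1 in(("top face",.105,-.10,.02),("step1",.087,-.112,-.07),("step2",.069,-.13,-.09)):
    ys=np.arange(y0,y1+.001,.002 if z<.1 else .004); q=proj(t,[P(-.004,y,z) for y in ys])
    print(n,[(int(round(y*1000)),int(v)) for y,v in zip(ys,mc(g,[q[:,1],q[:,0]],order=1))])
# across face near top: stop-to-plate gap along the face at z=.045,x=-.008
for z in(.03,.045):
    ys=np.arange(-.02,.022,.002); q=proj(t,[P(-.008,y,z) for y in ys]); print("gap z",z,[(int(round(y*1000)),int(v)) for y,v in zip(ys,mc(g,[q[:,1],q[:,0]],order=1))])
kt=proj(t,[np.array([.4036,-.3137,.1018])+.045*np.r_[M[:2,1],0]])[0]; x,y=kt.round().astype(int)
p=t["img"][y-7:y+8,x-7:x+8].astype(float).sum(2);w=np.clip(180-p,0,None);yy,xx=np.mgrid[y-7:y+8,x-7:x+8];print(kt,(w*xx).sum()/w.sum(),(w*yy).sum()/w.sum())
E
```

```text
top face [(-100, 65), (-96, 84), (-92, 95), (-88, 107), (-84, 128), (-80, 142), (-76, 147), (-72, 152), (-68, 158), (-64, 155), (-60, 149), (-56, 146), (-52, 150), (-48, 157), (-44, 158), (-40, 150), (-36, 145), (-32, 147), (-28, 153), (-24, 159), (-20, 153), (-16, 147), (-12, 145), (-8, 149), (-4, 143), (0, 112), (4, 94), (8, 101), (12, 115), (16, 120), (20, 107)]
step1 [(-112, 104), (-110, 105), (-108, 106), (-106, 111), (-104, 122), (-102, 134), (-100, 144), (-98, 148), (-96, 150), (-94, 148), (-92, 145), (-90, 142), (-88, 134), (-86, 125), (-84, 114), (-82, 108), (-80, 103), (-78, 101), (-76, 101), (-74, 101), (-72, 101), (-70, 102)]
step2 [(-130, 95), (-128, 96), (-126, 102), (-124, 111), (-122, 128), (-120, 142), (-118, 154), (-116, 155), (-114, 155), (-112, 153), (-110, 148), (-108, 143), (-106, 133), (-104, 123), (-102, 112), (-100, 106), (-98, 102), (-96, 100), (-94, 101), (-92, 101), (-90, 101)]
gap z 0.03 [(-20, 104), (-18, 104), (-16, 103), (-14, 104), (-12, 105), (-10, 105), (-8, 105), (-6, 105), (-4, 105), (-2, 107), (0, 109), (2, 111), (4, 113), (6, 112), (8, 111), (10, 109), (12, 104), (14, 97), (16, 86), (18, 77), (20, 71)]
gap z 0.045 [(-20, 108), (-18, 109), (-16, 109), (-14, 108), (-12, 108), (-10, 109), (-8, 111), (-6, 117), (-4, 127), (-2, 143), (0, 156), (2, 167), (4, 170), (6, 170), (8, 169), (10, 165), (12, 156), (14, 142), (16, 124), (18, 106), (20, 94)]
[329.29441184 221.26538053] 330.0857740585774 221.27510460251045
```

```bash
python3 -c "
from bench import env
print(env.close_job())"
```

```text
the job is handed in; nothing more can be done
None
```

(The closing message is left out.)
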